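# Lift a polished copper dish with the flat lifter into the transport rack and lock it

## Task

The copper dish on the grey board is freshly polished, so never touch it with the gripper: take the orange-handled flat lifter, slide its blade right under the dish (the two stop posts hold it back) and carry it level to the blue rack. Lower the blade between the rails so that the dish is set down gently on both, in the middle of the rack, draw the blade out of the open front, and only then slide the red lock across to its end stop. Lay the lifter flat on the bare bench before you finish, and leave the other things on the bench where they are.

Things in the scene. Friction and masses are not known exactly. Their poses are not given: they have to be found in the camera images.
- dish: polished copper dish (shallow vessel end), round, 120 mm across, 11 mm high, about 0.25 kg. Origin: centre of its underside, z up. Flat foot 94 mm across; from there the underside slopes up to the rim, whose lower edge is 7 mm above the foot. Lies loose on the board, up to 25 mm short of the stop posts
- board: fixed grey board 220 x 180 mm, top 12 mm above the bench. Origin on the bench under the dish's centre when it touches both posts; plate from x = -130 to 90, y = +/-90 mm. x points from the open front to two steel stop posts, 16 mm across, 24 mm high above the board, at x = 55, y = +/-40 mm. The blade goes in along +x and fits between the posts
- lifter: flat lifter like a plasterer's trowel, 0.16 kg, lying loose on the bench. Origin: centre of the blade's underside; x points to the blade's front edge, z up. Steel blade 130 (x) x 56 (y) x 2.5 mm; a neck 12 x 16 mm at x = -59 mm rises to an orange bar handle 100 (x) x 22 (y) x 24 (z) mm, at x = -105 to -5, z = 46 to 70 mm
- lifter_grip (a point): middle of the lifter's handle, where to grip it from above, fingers closing along the lifter's y; at (-55, 0, 58) mm in the lifter's frame
- lifter_tip (a point): middle of the blade's front edge; at (65, 0, 1) mm in the lifter's frame
- rack: fixed blue rack. Origin on the bench under the dish's place; x points from open front to back wall. Base 8 mm thick; two aluminium rails along x, 160 long, tops at z = 45 mm, 16 wide, inner faces at y = +/-38 mm (free between, open in front). Side walls from y = +/-78, back wall from x = 74 mm, tops at z = 57. Lock's steel track: 30 x 92 mm, 44 high, at x = -83, y = -154 to -62 mm
- lock (a joint): red slide of the rack's lock, m: 0 = fully open (grip at rack y = -120 mm), 0.07 = end stop, locked (grip at y = -50 mm, its bar across the rack's front). Moves along the rack's +y with about 2 N friction, stays where it is left; starts within 10 mm of open
- lock_top (a point): centre of the top of the red lock's grip, a block 26 (x) x 22 (y) mm, 42 mm high, standing at rack x = -83 mm with its top 86 mm above the bench; a bar 8 x 10 mm reaches 58 mm from its middle to the rack's +y, 3 to 13 mm above the grip's foot
- bottle: green glass bottle with white cap and paper label, 64 mm across, 190 mm tall; origin at the centre of its underside; a bystander
- can: yellow can, 80 mm across, 110 mm tall; origin at the centre of its underside; a bystander
- hammer: hammer with a pale wooden handle and steel head, 260 mm long, lying on the bench; origin under its middle, head at its +x end; a bystander
- wrench: steel wrench, 180 mm long, lying on the bench; origin under its middle; a bystander
- tin: tall white solvent tin with red cap, 110 x 170 x 220 mm; origin at the centre of its underside; a bystander
- screws: open grey plastic bin with brass bolts, 130 x 100 x 50 mm; origin at the centre of its underside; a bystander
Mind the look-alikes: they are no part of the job. What is shaped like the lifter but purple is not meant. Of the things shaped like the dish, the copper one is meant.

How it is judged:
On the way, in this order (a step that is already met when the one before it is completed fails the run):
1. the dish is lifted clear of the board (its foot at least 20 mm above the board), lying on the lifter's blade (z of dish in the frame of board above 0.032 m and contact force between dish and lifter above 0.5 N and contact force between dish and board below 0.05 N), for 0.2 s.
2. the dish lies on the rack's rails, free of the lifter, with the lock not yet home (x of dish in the frame of rack between -0.02 and 0.02 m and y of dish in the frame of rack between -0.016 and 0.016 m and z of dish in the frame of rack between 0.042 and 0.049 m and angle between dish's own z axis and vertical below 0.08 rad and contact force between dish and lifter below 0.05 N and contact force between dish and rack above 0.5 N and value of joint lock below 0.03 m), for 0.2 s.
3. the lock is slid to its end stop (value of joint lock above 0.066 m), for 0.2 s.
At the end, for the whole second after the job is handed in: Dish level (0.08 rad) and at rest on both rails, within 20 mm (rack x) and 16 mm (rack y) of its place, clear of the lifter; lock within 4 mm of its end stop; lifter flat and still on the bare bench (within 5 mm, 0.08 rad); the six bystanders within 30 mm of their starts, the tall ones upright (x of dish in the frame of rack between -0.02 and 0.02 m and y of dish in the frame of rack between -0.016 and 0.016 m and z of dish in the frame of rack between 0.042 and 0.049 m and angle between each of dish, lifter's own z axis and vertical below 0.08 rad and contact force between dish and lifter below 0.05 N and contact force between dish and rack above 0.5 N and value of joint lock above 0.066 m and linear speed of each of dish, lifter below 0.02 m/s and height (world z) of lifter between -0.005 and 0.005 m and distance of each of bottle, can, hammer, wrench, tin, screws from where it was at the start of the episode below 0.03 m and angle between each of bottle, can, tin's own z axis and vertical below 0.2 rad); the robot touches nothing.
It fails at once if the gripper or arm touches the polished dish (contact force between any of the fingers, the arm and dish above 0.5 N).
It fails at once if the dish is tipped more than 0.35 rad (angle between dish's own z axis and vertical above 0.35 rad).
It fails at once if the dish is dropped: it falls freely, touching nothing, at over 0.6 m/s (about 18 mm of fall) (contact force between dish and anything else below 0.01 N and linear speed of dish above 0.6 m/s).
It fails at once if a bystander is pushed more than 60 mm away (distance of any of bottle, can, hammer, wrench, tin, screws from where it was at the start of the episode above 0.06 m).
It also fails if it takes over 72 s, if anything falls off the work surface, if the arm or the gripper's body presses on something with over 40 N, if the wrist force passes 120 N, or if a joint passes its speed limit or range.

## Robot

A 6-joint arm with a two-finger parallel gripper is mounted at the origin on the work surface. World frame = base frame: x ahead of the robot, y to its left, z up, the work surface at z = 0. Lengths are in m, angles in rad, forces in N, time in s.
With the tool pointing down it reaches from about 0.35 to 0.875 m from the base axis. Payload 15.5 kg.
Tool frame: the origin (TCP) lies midway between the tips of the shut fingers; the grasp point (between the pads) lies manip.grip_point_offset behind it (manip.grip_point_offset is the distance from the TCP to the grasp point, in m); z points along the fingers, y is the direction in which the jaws open and shut (so a half turn about z gives the same grasp; the last joint's range is limited). The gripper opens to 85 mm and grips with 20 to 120 N. Pads are 22 mm wide; open, the fingers measure 114 mm over their backs; the gripper's body (76 mm by 85 mm) begins 54 mm behind the grasp point. The pads swing forward as they close: fully open they stand 13 mm farther back than shut.
Start: joints at [-1.282, 0.494, 1.345, -0, 1.302, -0.096], TCP at [0.234, -0.58, 0.231] pointing down, gripper open.
Joint ranges: [-2.91, 2.91], [-0.82, 2.16], [0.22, 2.67], [-1.22, 4.37], [0.12, 2.79], [-3.08, 3.08]. Speed limits (rad/s): [1.89, 1.89, 2.57, 3.01, 3.01, 3.01].

## Interface

Orientations are given as a unit quaternion [x, y, z, w].
In Python, from station import manip gives the robot as it stands. The module is installed in compiled form; this text tells all that it offers.
- The arm moves only by the tool drive_tool, never from a script. Its argument "plan" is a list of rows, each a list of 7 numbers: the shift along the tool's x, y, z in m, then the turn, a rotation vector about the tool's x, y, z in rad, then the opening, from 0 (shut) to 1 (fully open). In form: [[dx, dy, dz, rx, ry, rz, jaw], ...]. A call has 1 to 10 rows; each row shifts and turns the pose as measured when the row begins, along the tool's axes as they then stand; what a row does not reach is not made up. A row lasts 1/12 s, in which the tool goes at most 41.7 mm and 7.16 degrees, less where a joint would pass 70% of its speed; a pose out of reach is approached as far as the arm can. A call with a gripper value outside its range is refused whole. The fingers move at their own pace and stop on an object; the grip force is fixed at half the most. Time passes only in rows, so rows that do not move let the fingers close. It gives the time, the measured TCP pose, the force and the opening at its end, in the units of the state.
- manip.state(): the state, without advancing time (a new reading comes with each control period).
- manip.get_image(name): name is "side" or "top"; returns (picture, depth): 420x560x3 uint8, red, green, blue; 420x560 float32, m along the optical axis (not along the pixel's ray), 0 where there is no reading.
- manip.get_calibration(name): a dict with "fx", "fy", "cx", "cy" (pixels), "dist" ([k1, k2, p1, p2, k3] as OpenCV has them; the pictures are not rectified), "rvec" (rotation vector, rad) and "tvec" (3), from world to camera coordinates, as OpenCV has them. Camera axes: x right, y down, z forward; pixel columns grow to the right and rows downward; lengths in m; the calibration is good to about 2 mm. A picture is of the moment at which its call begins. get_calibration takes no time and is no camera call.
- manip.finish_job(): hands the job in, once; it reports no verdict.
Trained networks look in the newest picture that a camera, given by its name, has taken for a name from the list of things; names that differ only in an ending like _2 or _b are one class to them, and where a whole thing is asked for, a point or a joint stands for the part that bears it (a point fixed in the world has none). Each returns a list of dicts, best first, with "conf" (0 to 1); they miss things now and then, are a little off and sometimes report something else, mostly with a low value. They report only what shows in the picture. A call takes as long as a camera call. They do not tell look-alikes from the thing itself.
- manip.spot_in(camera, query): "point" ([x, y, z] in m, in world coordinates, good to about 4 mm: the middle of the surface that is visible of it).
The state is a dict: "t": time; "joints": joint angles; "qd": joint speeds; "effort": joint torques, N m; "tcp_pos": TCP position; "tcp_rot": TCP orientation; "force": force on the tool from outside, world axes, zero at the start; "ft_torque": the same for the moment, N m; "grip_width": finger opening in m.
Only numpy, scipy, OpenCV 4.12 (cv2) and the standard library are available. Lean on these libraries where they do the work, as an engineer would, in place of code of your own. Each camera call takes 0.05 s, during which the arm holds its last target. There are 200 camera calls.

## Working session

There is one attempt and no reset: what is moved stays moved. The work goes in short steps, Python scripts to look and compute and a tool call to move; the robot and the scene stay as the last step left them, time stands still between calls to the robot, and variables do not carry over. Pictures are saved under pics/ and viewed, about 8 in all and at most 12, crops included, and the job is handed in when it is done.

Besides the shell and the picture viewer there is one more tool, called as name(argument=value, ...) on one line, values as JSON. drive_tool: Moves the arm, as the interface text tells. Its arguments: {"type":"object","properties":{"plan":{"type":"array","items":{"type":"array","items":{"type":"number"}}}},"required":["plan"]}

```bash
mkdir -p pics; cat > h.py <<'E'
from station import manip
import numpy as np, cv2
from scipy.spatial.transform import Rotation as R
def shot(c,name=None):
    im,d=manip.get_image(c)
    if name: cv2.imwrite('pics/'+name,im[:,:,::-1])
    return im,d
def world(c,d):
    k=manip.get_calibration(c); K=np.array([[k['fx'],0,k['cx']],[0,k['fy'],k['cy']],[0,0,1.]])
    h,w=d.shape; u,v=np.meshgrid(np.arange(w,dtype=float),np.arange(h,dtype=float))
    p=cv2.undistortPoints(np.stack([u.ravel(),v.ravel()],1)[:,None],K,np.array(k['dist'],float))[:,0]
    P=np.c_[p,np.ones(len(p))]*d.reshape(-1,1)
    Rm=cv2.Rodrigues(np.array(k['rvec'],float))[0]
    W=(P-np.ravel(k['tvec']))@Rm
    W[d.ravel()==0]=np.nan
    return W.reshape(h,w,3)
E
python3 - <<'E'
from h import *
print(manip.state()); print(manip.grip_point_offset)
for c in('top','side'):
    im,d=shot(c,c+'0.png'); np.savez(c+'0.npz',im=im,W=world(c,d))
    k=manip.get_calibration(c);Rm=cv2.Rodrigues(np.array(k['rvec'],float))[0]; print(c,-Rm.T@np.ravel(k['tvec']),k['fx'])
    for q in('dish','board','lifter','lifter_grip','lifter_tip','rack','lock_top','bottle','can','hammer','wrench','tin','screws'):
        print(c,q,[(np.round(r['point'],3).tolist(),round(r['conf'],2)) for r in manip.spot_in(c,q)][:4])
E
```

```text
{'t': 0.0, 'joints': array([-1.28252534e+00,  4.94174154e-01,  1.34611361e+00,  4.92733867e-06,
        1.30251127e+00, -9.54693307e-02]), 'qd': array([ 2.65399436e-04,  1.17832355e-03,  5.61165180e-04, -1.76543304e-05,
        1.76410621e-03,  1.00892540e-03]), 'effort': array([ 2.86190218e-03, -8.82163882e+01, -3.83860266e+01, -6.75919455e-05,
        1.02985729e-02, -1.27362746e-04]), 'tcp_pos': array([ 0.23391583, -0.57919467,  0.23071181]), 'tcp_rot': array([ 9.81649268e-01,  1.90694389e-01, -5.56938983e-05, -6.00618217e-04]), 'force': array([-0.12172451, -0.18670624, -0.98310153]), 'ft_torque': array([-0.04852209, -0.01473411, -0.02364151]), 'grip_width': 0.08556957255025817}
0.0187
top [ 3.53357644e-01 -1.19859492e-03  1.42935255e+00] 487.1119300992317
top dish [([0.796, 0.24, 0.009], 0.89), ([0.607, 0.258, 0.025], 0.84), ([0.553, -0.357, 0.073], 0.63)]
top board [([0.566, 0.249, 0.01], 0.89), ([0.754, -0.094, 0.112], 0.34)]
top lifter [([0.482, -0.024, -0.0], 0.84)]
top lifter_grip [([0.482, -0.021, 0.003], 0.55)]
top lifter_tip [([0.481, -0.022, 0.006], 0.85)]
top rack [([0.
[... 724 characters left out ...]
[([0.465, -0.03, 0.01], 0.71), ([0.626, -0.27, 0.029], 0.67), ([0.209, -0.294, -0.001], 0.65)]
side lifter_grip [([0.468, -0.035, 0.002], 0.95), ([0.206, -0.294, 0.0], 0.75)]
side lifter_tip [([0.467, -0.04, -0.002], 0.94), ([0.204, -0.293, 0.003], 0.68)]
side rack [([0.63, -0.271, 0.032], 0.62)]
side lock_top [([0.552, -0.378, 0.074], 0.65)]
side bottle [([0.79, 0.046, 0.104], 0.8)]
side can [([0.761, -0.116, 0.079], 0.77)]
side hammer [([0.323, 0.409, 0.018], 0.65), ([0.551, -0.378, 0.071], 0.38)]
side wrench [([0.363, -0.403, 0.008], 0.65)]
side tin [([0.525, 0.462, 0.146], 0.74)]
side screws [([0.495, -0.505, 0.018], 0.86), ([0.553, -0.378, 0.072], 0.48), ([0.464, -0.042, -0.002], 0.42)]
```

View pics/top0.png

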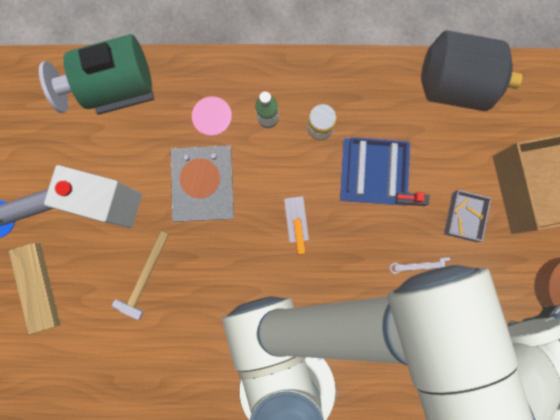

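View pics/side0.png

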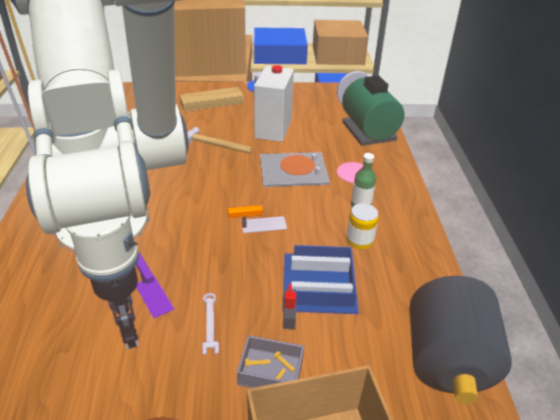

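The top view shows the lifter with its orange handle (297,237) and blade (295,213), pointing along about +x. The copper dish (200,178) is on the board with its posts (185/213,157), and the rack (378,170) opens toward −x with its red lock at (415,198). The pink disc and the purple lifter near the gripper (side view 150,285) are the look-alikes. Next I fit the poses from the point clouds.

```bash
cat > fit.py <<'E'
from h import *
def hsv(im): return cv2.cvtColor(im,cv2.COLOR_RGB2HSV).astype(int)
def box(P):
    r=cv2.minAreaRect((P[:,:2]*1000).astype(np.float32)); return np.round(r[0],1),np.round(r[1],1),round(r[2],2)
def near(W,c,r): return np.hypot(W[...,0]-c[0],W[...,1]-c[1])<r
def line(P):
    c=P[:,:2].mean(0); a=cv2.fitLine(P[:,:2].astype(np.float32),cv2.DIST_HUBER,0,.001,.001).ravel()
    return np.round(c*1000,1),round(float(np.degrees(np.arctan2(a[1],a[0]))),2)
E
python3 - <<'E'
from fit import *
for c in('top','side'):
    z=np.load(c+'0.npz');im,W=z['im'],z['W'];H=hsv(im);h,s,v=H[...,0],H[...,1],H[...,2];Z=W[...,2]
    # bench height
    m=near(W,(0.45,0.1),.06); print(c,'bench z',np.nanmedian(Z[m]),np.nanstd(Z[m]))
    m=near(W,(.606,.259),.09)&(s>130)&(h<14)&(Z>.012)&(Z<.035); P=W[m]
    (x,y),r=cv2.minEnclosingCircle((P[:,:2]*1000).astype(np.float32)); print('dish',x,y,r,P.mean(0),len(P))
    m=near(W,(.58,.255),.16)&(s<60)&(Z>.004)&(Z<.018); print('board',box(W[m]),np.median(Z[m]))
    m=near(W,(.65,.255),.08)&(s<60)&(Z>.027)&(Z<.045); P=W[m]
    for sg in(1,-1):
        q=P[(P[:,1]-.257)*sg>0]; print('post',np.round(q.mean(0),4) if len(q) else 0,len(q),q[:,2].max() if len(q) else 0)
    m=near(W,(.46,-.03),.12)&(s>200)&(h>9)&(h<18)&(Z>.045); P=W[m]; print('handle',line(P),box(P),len(P),np.median(P[:,2]))
    m=near(W,(.48,-.03),.12)&(s<60)&(Z<.02); P=W[m]; print('blade',line(P),box(P),len(P),np.median(P[:,2]))
    m=near(W,(.63,-.27),.14)&(s<60)&(Z>.035)&(Z<.052)
    P=W[m]
    for sg in(1,-1):
        q=P[(P[:,1]+.262)*sg>0]; print('rail',line(q),box(q),np.median(q[:,2]))
    m=near(W,(.63,-.26),.16)&(h>100)&(h<125)&(s>120); q=W[m]; print('rack',box(q)); q=q[q[:,2]>.049]; print('walls',box(q),np.median(q[:,2]))
    m=near(W,(.553,-.36),.06)&((h<6)|(h>174))&(s>150); q=W[m]; q1=q[q[:,2]>.075]; print('lock',len(q1),np.round(q1.mean(0),4),box(q1),box(q))
E
```

```text
top bench z -0.0005051546506238356 0.003000678272767597
dish 605.3751831054688 264.52685546875 57.78925704956055 [0.6062083  0.2634796  0.02225784] 1125
board (array([594.4, 259.4]), array([220.6, 181.6]), 3.36) 0.011450236325412678
post [0.666  0.3026 0.034 ] 24 0.043032154551168496
post [0.6707 0.2224 0.0354] 27 0.04473798294848354
handle (array([415.5, -25.9]), 4.37) (array([420.4, -25.3]), array([52.9,  2.3]), 5.34) 7 0.06875817138829302
blade (array([500. , -19.7]), 0.7) (array([491.5, -21.5]), array([129.5,  57.1]), 8.29) 650 0.0021008642123113183
rail (array([ 641.7, -209.9]), -3.66) (array([ 642.4, -204.2]), array([ 58.3, 157.9]), 79.3) 0.04451520291437225
rail (array([ 617.3, -307.5]), 3.8) (array([ 620.7, -318.2]), array([185.9,  75.6]), 9.35) 0.043933478644005035
rack (array([ 633.7, -254.9]), array([192.6, 180.9]), 86.64)
walls (array([ 638.4, -255.6]), array([166.3, 139. ]), 87.77) 0.05682461070573317
lock 74 [ 0.5488 -0.3646  0.0847] (array([ 548.9, -364.9]), array([25.1, 22.9]), 0.07) (array([ 548.3, -341.9]), array([25. , 68.9]), 1.28)
side bench z -0.0001948682813110
[... 346 characters left out ...]
rray([438.6, -30.9]), array([99. , 27.9]), 8.35) 207 0.05976485646902065
blade (array([495.3, -22.9]), 12.1) (array([494.1, -21.2]), array([129.5,  66.2]), 7.13) 534 0.0021097827084883268
rail (array([ 642.6, -211.2]), -4.25) (array([ 644.7, -194.8]), array([ 58.5, 153.8]), 84.11) 0.043331088425125515
rail (array([ 627.3, -311.2]), -1.98) (array([ 620.9, -321.7]), array([191.9,  97.2]), 18.03) 0.043047855706964476
rack (array([ 637.1, -257.5]), array([195.3, 182.4]), 86.05)
walls (array([ 683.8, -296.8]), array([209.1, 100.2]), 44.6) 0.05480066401125835
lock 99 [ 0.5516 -0.3708  0.0837] (array([ 551.7, -368.3]), array([23.4, 24.1]), 89.03) (array([ 552.8, -345.6]), array([70.5, 24. ]), 87.7)
```

```bash
cat > go.py <<'E'
import sys; from h import *
# usage: go.py x y z yawdeg  -> tool-frame deltas (current axes) for a downward tool
s=manip.state(); r=R.from_quat(s['tcp_rot']); M=r.as_matrix()
t=np.array([float(a) for a in sys.argv[1:4]]); yaw=np.radians(float(sys.argv[4]))
pitch=np.radians(float(sys.argv[5])) if len(sys.argv)>5 else 0
T=R.from_euler('z',yaw)*R.from_euler('y',pitch)*R.from_euler('x',np.pi)
d=t-s['tcp_pos']
print('t',round(s['t'],2),'pos',s['tcp_pos'].round(4),'yaw',round(np.degrees(np.arctan2(M[1,0],M[0,0])),2),'tilt x-axis z',M[2,0].round(4),'tool z',M[:,2].round(4))
print('shift now',(M.T@d).round(4),'rot',(r.inv()*T).as_rotvec().round(4),'shift after turn',(T.as_matrix().T@d).round(4),'dist',np.linalg.norm(d).round(4),'F',s['force'].round(1),'w',round(s['grip_width'],4),'j',s['joints'].round(2))
E
python3 go.py .438 -.029 .2 7.8
python3 - <<'E'
from fit import *
for c in('top','side'):
    z=np.load(c+'0.npz');im,W=z['im'],z['W'];H=hsv(im);h,s,v=H[...,0],H[...,1],H[...,2];Z=W[...,2]
    a=np.radians(-3.6); o=np.array([.63,-.258])
    X=(W[...,0]-o[0])*np.cos(a)+(W[...,1]-o[1])*np.sin(a); Y=-(W[...,0]-o[0])*np.sin(a)+(W[...,1]-o[1])*np.cos(a)
    for sg in(1,-1):
        m=(abs(X)<.1)&(Y*sg>.025)&(Y*sg<.066)&(s<70)&(v>120)&(Z>.037)&(Z<.052); q=W[m]; print(c,'rail',sg,line(q),box(q),len(q),'x range',np.percentile(X[m],[1,99]).round(4),Y[m].mean().round(4))
    m=(abs(X)<.13)&(abs(Y)<.12)&(h>100)&(h<125)&(s>120)&(Z>.05); print('walltops X',np.percentile(X[m],[1,99]).round(4),'Y',np.percentile(Y[m],[1,50,99]).round(4))
E
```

```text
t 1.4 pos [ 0.234  -0.5795  0.2313] yaw 21.99 tilt x-axis z 0.0 tool z [ 0. -0. -1.]
shift now [ 0.3953 -0.4341  0.0313] rot [ 0.     -0.      0.2477] shift after turn [ 0.2768 -0.5178  0.0313] dist 0.5879 F [-0.5  0.6  0.1] w 0.0854 j [-1.28  0.49  1.35  0.    1.3  -0.1 ]
top rail 1 (array([ 639.6, -209.7]), -3.43) (array([ 640.1, -209.9]), array([ 17. , 155.8]), 86.26) 309 x range [-0.0698  0.0836] 0.0488
top rail -1 (array([ 636.8, -299.7]), -3.28) (array([ 634.5, -299.5]), array([ 17.1, 154.6]), 86.27) 308 x range [-0.0696  0.0831] -0.0412
walltops X [-0.0599  0.0759] Y [-0.0793  0.0806  0.085 ]
side rail 1 (array([ 643.6, -211.3]), -2.39) (array([ 643.2, -211.1]), array([ 29.6, 153.7]), 86.24) 365 x range [-0.0664  0.0867] 0.0475
side rail -1 (array([ 636.4, -303.2]), -3.19) (array([ 627.7, -302.9]), array([ 28.9, 172.7]), 89.14) 411 x range [-0.0656  0.086 ] -0.0447
walltops X [-0.0477  0.0884] Y [-0.0829 -0.0788  0.0704]
```

drive_tool(plan=[[0.026,-0.029,0,0,0,0,1],[0.026,-0.029,0,0,0,0,1],[0.026,-0.029,0,0,0,0,1],[0.026,-0.029,0,0,0,0,1],[0.026,-0.029,0,0,0,0,1],[0.026,-0.029,0,0,0,0,1],[0.026,-0.029,0,0,0,0,1],[0.026,-0.029,0,0,0,0,1],[0.026,-0.029,0,0,0,0,1],[0.026,-0.029,0,0,0,0,1]])

```text
t: 2.23
tcp_pos: [0.3684, -0.2058, 0.2298]
tcp_rot: [0.983, 0.186, 0.001, 0.003]
force: [0.8, -0.9, -0.1]
grip_width: 0.0856
```

```bash
python3 go.py .438 -.029 .2 7.8
```

```text
t 2.23 pos [ 0.3684 -0.2058  0.2298] yaw 21.41 tilt x-axis z 0.0002 tool z [ 0.0025 -0.0057 -1.    ]
shift now [ 0.1293 -0.1394  0.0289] rot [ 0.0062 -0.001   0.2376] shift after turn [ 0.0929 -0.1658  0.0298] dist 0.1924 F [ 0.8 -0.9 -0.1] w 0.0856 j [-0.65  0.21  1.82 -0.    1.11  0.55]
```

drive_tool(plan=[[0.026,-0.028,0.004,0,0,0,1],[0.026,-0.028,0.004,0,0,0,1],[0.026,-0.028,0.004,0,0,0,1],[0.026,-0.028,0.004,0,0,0,1],[0.02,-0.02,0.004,0,0,0.06,1],[0,0,0,0,0,0.09,1],[0,0,0,0,0,0.09,1],[0,0,0,0,0,0,1]])

```text
t: 2.9
tcp_pos: [0.4398, -0.0214, 0.2099]
tcp_rot: [0.998, 0.066, 0.004, 0.004]
force: [-0.5, 0.1, 0.6]
grip_width: 0.0857
```

```bash
python3 go.py .438 -.029 .12 7.8; python3 - <<'E'
from fit import *
im,d=shot('side','s1.png'); W=world('side',d);H=hsv(im);h,s=H[...,0],H[...,1];Z=W[...,2]
m=near(W,(.46,-.03),.12)&(s>200)&(h>9)&(h<18)&(Z>.03); P=W[m]; print('handle',line(P),box(P),len(P)); P=P[P[:,2]>.062]; print('top',line(P),box(P),len(P))
im,d=shot('top','t1.png'); W=world('top',d);H=hsv(im);h,s=H[...,0],H[...,1];Z=W[...,2]
m=near(W,(.49,-.02),.1)&(s<60)&(Z<.02)&(W[...,0]>.5); P=W[m]; print(box(P),len(P))
E
```

```text
t 2.9 pos [ 0.4398 -0.0214  0.2099] yaw 7.56 tilt x-axis z 0.0075 tool z [ 0.0084 -0.0065 -0.9999]
shift now [-0.0035  0.0066  0.0899] rot [ 0.0076 -0.0075 -0.0043] shift after turn [-0.0029  0.0073  0.0899] dist 0.0902 F [-0.5  0.1  0.6] w 0.0857 j [-0.18  0.26  1.81 -0.01  1.06  1.26]
handle (array([438.7, -37.4]), 8.1) (array([438.1, -29.4]), array([98.8, 29.8]), 9.6) 188
top (array([438.1, -35.8]), 6.98) (array([437.9, -29.7]), array([98.7, 29.7]), 11.75) 66
(array([0., 0.]), array([0., 0.]), 0.0) 0
```

drive_tool(plan=[[-0.001,0.004,0.03,0.007,-0.007,-0.004,1],[-0.001,0.003,0.03,0,0,0,1],[0,0,0.03,0,0,0,1],[0,0,0,0,0,0,1]])

```text
t: 3.33
tcp_pos: [0.4415, -0.0324, 0.1198]
tcp_rot: [0.997, 0.077, 0.004, 0.002]
force: [-1.7, 0.5, 0.4]
grip_width: 0.0854
```

```bash
python3 go.py .438 -.029 .039 7.8; python3 -c "
from h import *
shot('side','s2.png')"
```

```text
t 3.33 pos [ 0.4415 -0.0324  0.1198] yaw 8.79 tilt x-axis z 0.0081 tool z [ 0.0085 -0.0024 -1.    ]
shift now [-0.0036 -0.0041  0.0807] rot [ 0.0036 -0.0081  0.0173] shift after turn [-0.003  -0.0038  0.0808] dist 0.0809 F [-1.7  0.5  0.4] w 0.0854 j [-0.21  0.41  1.92 -0.    0.81  1.21]
```

View pics/s2.png

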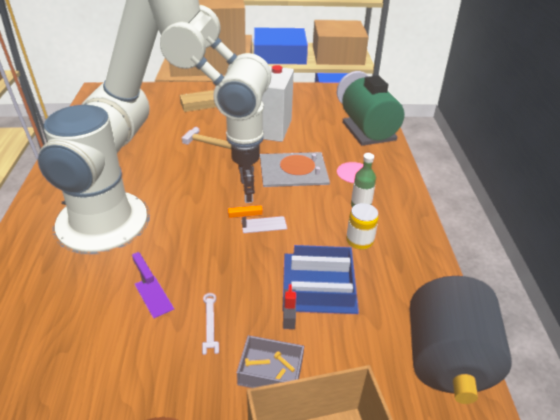

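drive_tool(plan=[[-0.003,-0.004,0.01,0.004,-0.008,0.017,1],[0,0,0.02,0,0,0,1],[0,0,0.02,0,0,0,1],[0,0,0.015,0,0,0,1],[0,0,0,0,0,0,1]])

```text
t: 3.8
tcp_pos: [0.4425, -0.0303, 0.0605]
tcp_rot: [0.998, 0.068, 0.005, 0.001]
force: [-1.3, 0.1, 0.6]
grip_width: 0.0855
```

```bash
python3 go.py .438 -.029 .039 7.8
```

```text
t 3.8 pos [ 0.4425 -0.0303  0.0605] yaw 7.8 tilt x-axis z 0.0092 tool z [ 0.0095 -0.0014 -1.    ]
shift now [-0.0045 -0.0019  0.0215] rot [ 0.0026 -0.0092 -0.0001] shift after turn [-0.0043 -0.0019  0.0215] dist 0.022 F [-1.3  0.1  0.6] w 0.0855 j [-0.2   0.52  1.97  0.    0.64  1.23]
```

drive_tool(plan=[[-0.004,-0.002,0.012,0.003,-0.009,0,1],[0,0,0.009,0,-0.005,0,1],[0,0,0,0,0,0,1]])

```text
t: 4.05
tcp_pos: [0.4403, -0.0292, 0.042]
tcp_rot: [0.998, 0.068, -0.001, 0.0]
force: [0.2, -0.2, 0.1]
grip_width: 0.0854
```

```bash
python3 go.py .438 -.029 .039 7.8
```

```text
t 4.05 pos [ 0.4403 -0.0292  0.042 ] yaw 7.81 tilt x-axis z -0.0019 tool z [-0.0018 -0.001  -1.    ]
shift now [-0.0023 -0.0005  0.003 ] rot [0.0008 0.0019 0.0002] shift after turn [-0.0023 -0.0005  0.003 ] dist 0.0038 F [ 0.2 -0.2  0.1] w 0.0854 j [-0.2   0.56  1.98 -0.    0.6   1.24]
```

Level and on the mark, so I close.

drive_tool(plan=[[-0.002,0,0.003,0,0.002,0,1],[0,0,0,0,0,0,0],[0,0,0,0,0,0,0],[0,0,0,0,0,0,0],[0,0,0,0,0,0,0],[0,0,0,0,0,0,0],[0,0,0,0,0,0,0],[0,0,0,0,0,0,0],[0,0,0,0,0,0,0],[0,0,0,0,0,0,0]])

```text
t: 4.88
tcp_pos: [0.4403, -0.0299, 0.0426]
tcp_rot: [0.998, 0.068, 0.003, 0.001]
force: [0.4, 0.5, -2.0]
grip_width: 0.0214
```

```bash
python3 go.py .438 -.029 .039 7.8; python3 - <<'E'
from fit import *
im,d=shot('side'); W=world('side',d);H=hsv(im);h,s=H[...,0],H[...,1];Z=W[...,2]
m=near(W,(.5,-.02),.1)&(s<60)&(Z<.02)&(Z>-.01); P=W[m]; print('blade',line(P),box(P),len(P))
im,d=shot('top'); W=world('top',d);H=hsv(im);h,s=H[...,0],H[...,1];Z=W[...,2]
m=near(W,(.5,-.02),.1)&(s<60)&(Z<.02)&(Z>-.01); P=W[m]; print('blade',box(P) if len(P) else 0,len(P))
E
```

```text
t 4.88 pos [ 0.4403 -0.0299  0.0426] yaw 7.83 tilt x-axis z 0.0052 tool z [ 0.0055 -0.0018 -1.    ]
shift now [-0.0022 -0.0012  0.0036] rot [ 0.0025 -0.0052  0.0005] shift after turn [-0.0021 -0.0012  0.0036] dist 0.0043 F [ 0.4  0.5 -2. ] w 0.0214 j [-0.2   0.56  1.99 -0.    0.59  1.23]
blade (array([495.3, -24. ]), 13.53) (array([493.6, -23.2]), array([130.2,  63.3]), 8.23) 539
blade (array([554.3,  -1.7]), array([89.5, 17.2]), 83.01) 66
```

drive_tool(plan=[[0,0,-0.02,0,0,0,0],[0,0,-0.025,0,0,0,0],[0,-0.03,-0.015,0,0,0,0],[0,-0.035,0,0,0,0.015,0],[0,-0.035,0,0,0,0.015,0],[0,-0.035,0,0,0,0.015,0],[0,-0.035,0,0,0,0.015,0],[0,-0.035,0,0,0,0.015,0],[0,-0.03,0,0,0,0,0],[0,0,0,0,0,0,0]])

```text
t: 5.82
tcp_pos: [0.4161, 0.2126, 0.1051]
tcp_rot: [1.0, 0.025, 0.004, 0.0]
force: [-0.5, -1.1, -0.6]
grip_width: 0.0207
```

```bash
python3 go.py .3961 .2473 .0956 3.5
```

```text
t 5.82 pos [0.4161 0.2126 0.1051] yaw 2.9 tilt x-axis z 0.0081 tool z [ 8.1e-03 -1.0e-04 -1.0e+00]
shift now [-0.0183 -0.0356  0.0093] rot [ 0.0005 -0.0081 -0.0105] shift after turn [-0.0179 -0.0358  0.0095] dist 0.0411 F [-0.5 -1.1 -0.6] w 0.0207 j [ 0.35  0.46  1.87 -0.    0.8   1.87]
```

drive_tool(plan=[[-0.009,-0.018,0.0,0,0,-0.008,0],[-0.009,-0.018,0.005,0,-0.004,0,0],[0,0,0.01,0,0,0,0],[0,0,0,0,0,0,0]])

```text
t: 6.15
tcp_pos: [0.395, 0.2511, 0.0894]
tcp_rot: [0.999, 0.032, 0.002, 0.0]
force: [-0.8, -0.3, -1.7]
grip_width: 0.0211
```

```bash
python3 go.py .3961 .2473 .0706 3.5; python3 - <<'E'
from fit import *
for c in('side','top'):
    im,d=shot(c,c+'3.png'); W=world(c,d);H=hsv(im);h,s=H[...,0],H[...,1];Z=W[...,2]
    m=near(W,(.46,.25),.12)&(s<60)&(Z<.065)&(Z>.025); P=W[m]; print(c,'blade',line(P),box(P),len(P),np.median(P[:,2]))
    for lo in np.arange(.40,.53,.02):
        q=P[abs(P[:,0]-lo)<.01]
        if len(q)>5: print(round(lo,2),np.percentile(q[:,1],[2,98]).round(4),np.median(q[:,2]).round(4),len(q))
    m=near(W,(.606,.259),.09)&(s>130)&(h<14)&(Z>.012)&(Z<.035); P=W[m]; print('dish',cv2.minEnclosingCircle((P[:,:2]*1000).astype(np.float32)))
E
```

```text
t 6.15 pos [0.395  0.2511 0.0894] yaw 3.63 tilt x-axis z 0.0047 tool z [ 4.8e-03 -1.0e-04 -1.0e+00]
shift now [0.0008 0.0039 0.0188] rot [ 0.0004 -0.0047  0.0023] shift after turn [0.0009 0.0039 0.0188] dist 0.0192 F [-0.8 -0.3 -1.7] w 0.0211 j [ 0.44  0.49  1.88 -0.    0.76  1.95]
side blade (array([450.4, 252.9]), 6.78) (array([449.4, 254.2]), array([126.8,  63.6]), 3.33) 374 0.04940420719616494
0.4 [0.2242 0.2749] 0.0504 62
0.42 [0.2211 0.2795] 0.0497 60
0.44 [0.2268 0.2822] 0.0489 59
0.46 [0.2285 0.2837] 0.0489 59
0.48 [0.2284 0.2867] 0.0494 58
0.5 [0.2272 0.2846] 0.0491 61
0.52 [0.2337 0.2802] 0.0487 10
dish ((608.6961669921875, 260.7271728515625), 59.1003303527832)
top blade (array([483.9, 243.2]), 19.95) (array([473.6, 233.4]), array([104.6,  43.5]), 30.31) 223 0.04937554520235976
0.44 [0.225 0.233] 0.0493 18
0.46 [0.2283 0.2418] 0.0491 30
0.48 [0.2294 0.2566] 0.0493 59
0.5 [0.2303 0.2757] 0.0494 104
0.52 [0.2306 0.2472] 0.0504 7
dish ((607.6251220703125, 264.48046875), 57.568397521972656)
```

View pics/side3.png

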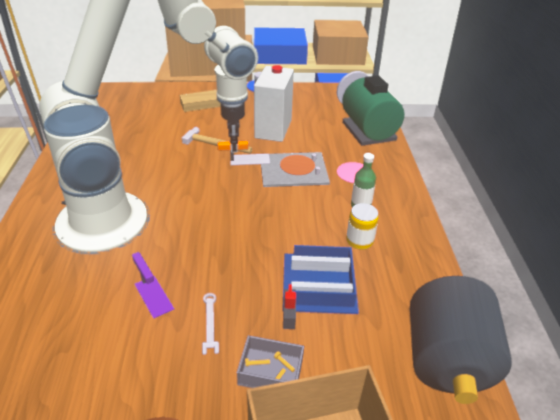

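drive_tool(plan=[[0.001,0.004,0.012,0,0,0,0],[0,0,0.01,0,0,0,0],[0,0,0.008,0,0,0,0],[0,0,0,0,0,0,0]])

```text
t: 6.58
tcp_pos: [0.3992, 0.2453, 0.0613]
tcp_rot: [1.0, 0.03, 0.004, -0.001]
force: [-1.4, -0.2, -1.8]
grip_width: 0.021
```

```bash
python3 go.py .3961 .2473 .0556 3.5 -.3
```

```text
t 6.58 pos [0.3992 0.2453 0.0613] yaw 3.42 tilt x-axis z 0.0083 tool z [ 0.0083  0.0013 -1.    ]
shift now [-0.003  -0.0022  0.0057] rot [-0.0008 -0.0031 -0.0014] shift after turn [-0.003  -0.0022  0.0057] dist 0.0068 F [-1.4 -0.2 -1.8] w 0.021 j [ 0.42  0.54  1.91 -0.    0.68  1.94]
```

drive_tool(plan=[[0,-0.001,0.003,-0.001,-0.008,-0.001,0],[0,-0.001,0.002,0,-0.002,0,0],[0,0,0,0,0,0,0]])

```text
t: 6.83
tcp_pos: [0.3998, 0.2468, 0.0567]
tcp_rot: [1.0, 0.03, -0.001, 0.0]
force: [0.0, -0.2, -0.8]
grip_width: 0.021
```

```bash
python3 go.py .4061 .2478 .0556 3.5 0
```

```text
t 6.83 pos [0.3998 0.2468 0.0567] yaw 3.4 tilt x-axis z -0.0024 tool z [-2.4e-03 -4.0e-04 -1.0e+00]
shift now [ 0.0063 -0.0006  0.0011] rot [ 0.0002  0.0024 -0.0018] shift after turn [ 0.0063 -0.0006  0.0011] dist 0.0064 F [ 0.  -0.2 -0.8] w 0.021 j [0.43 0.55 1.9  0.   0.69 1.94]
```

drive_tool(plan=[[0.008,0,0.001,0,0,-0.002,0],[0.01,0,0,0,0,0,0],[0.01,0,0,0,0,0,0],[0,0,0,0,0,0,0]])

```text
t: 7.17
tcp_pos: [0.4315, 0.2491, 0.0566]
tcp_rot: [1.0, 0.031, -0.0, -0.0]
force: [-0.1, -0.9, -0.3]
grip_width: 0.021
```

```bash
python3 go.py .5428 .2562 .0556 3.5 0
```

```text
t 7.17 pos [0.4315 0.2491 0.0566] yaw 3.56 tilt x-axis z -0.0006 tool z [-6.e-04  4.e-04 -1.e+00]
shift now [ 0.1115 -0.0002  0.0009] rot [-0.0004  0.0006  0.001 ] shift after turn [ 0.1115 -0.0003  0.001 ] dist 0.1115 F [-0.1 -0.9 -0.3] w 0.021 j [0.4  0.58 1.83 0.   0.73 1.91]
```

drive_tool(plan=[[0.005,0,0.001,0,-0.002,0,0],[0.01,0,0.0005,0,0,0,0],[0.01,0,0,0,0,0,0],[0.01,0,0,0,0,0,0],[0,0,0,0,0,0,0]])

```text
t: 7.58
tcp_pos: [0.4701, 0.2513, 0.0551]
tcp_rot: [1.0, 0.031, -0.002, -0.0]
force: [1.7, -0.7, -0.3]
grip_width: 0.0212
```

```bash
python3 go.py .5428 .2562 .0556 3.5 0
```

```text
t 7.58 pos [0.4701 0.2513 0.0551] yaw 3.55 tilt x-axis z -0.0036 tool z [-0.0036  0.     -1.    ]
shift now [ 0.0729 -0.0004 -0.0007] rot [-0.0002  0.0036  0.0008] shift after turn [ 0.0729 -0.0005 -0.0005] dist 0.0729 F [ 1.7 -0.7 -0.3] w 0.0212 j [0.38 0.61 1.75 0.   0.79 1.89]
```

drive_tool(plan=[[0.01,0,-0.0005,0,0.002,0,0],[0.01,0,0,0,0,0,0],[0.01,0,0,0,0,0,0],[0,0,0,0,0,0,0]])

```text
t: 7.92
tcp_pos: [0.5014, 0.2529, 0.0552]
tcp_rot: [1.0, 0.031, -0.002, 0.0]
force: [1.1, -0.4, -1.5]
grip_width: 0.0209
```

```bash
cat > dish.py <<'E'
from fit import *
import sys
x,y=float(sys.argv[1]),float(sys.argv[2]); out=[]
for c in('side','top'):
    im,d=shot(c); W=world(c,d);H=hsv(im);h,s=H[...,0],H[...,1];Z=W[...,2]
    m=near(W,(x,y),.085)&(s>130)&(h<11)&(Z>.012)&(Z<.16); P=W[m]
    if len(P)<20: print(c,'few',len(P)); continue
    a=np.linalg.lstsq(np.c_[P[:,:2]-P[:,:2].mean(0),np.ones(len(P))],P[:,2],rcond=None)[0]
    print(c,'dish circle',np.round(cv2.minEnclosingCircle((P[:,:2]*1000).astype(np.float32))[0],1),np.round(cv2.minEnclosingCircle((P[:,:2]*1000).astype(np.float32))[1],1),'mean',P.mean(0).round(4),'slope',a[:2].round(3),len(P))
    r,cc=np.nonzero(m); out.append(cv2.resize(im[max(0,int(r.mean())-70):int(r.mean())+70,max(0,int(cc.mean())-90):int(cc.mean())+90],(540,420)))
if len(sys.argv)>3: cv2.imwrite('pics/'+sys.argv[3],cv2.resize(np.hstack(out),(800,int(800*420/540/len(out))))[:,:,::-1])
E
python3 go.py .5428 .2562 .0556 3.5 0; python3 dish.py .61 .26 d1.png
```

```text
t 7.92 pos [0.5014 0.2529 0.0552] yaw 3.53 tilt x-axis z -0.0038 tool z [-3.8e-03 -5.0e-04 -1.0e+00]
shift now [ 0.0415 -0.0007 -0.0006] rot [0.0003 0.0038 0.0005] shift after turn [ 0.0415 -0.0008 -0.0004] dist 0.0415 F [ 1.1 -0.4 -1.5] w 0.0209 j [0.36 0.64 1.67 0.   0.84 1.87]
side dish circle [603.1 261.7] 70.0 mean [0.6174 0.2528 0.0257] slope [-0.099 -0.   ] 378
top dish circle [621.5 250.2] 54.0 mean [0.6306 0.2345 0.0245] slope [-0.019  0.01 ] 369
```

View pics/d1.png

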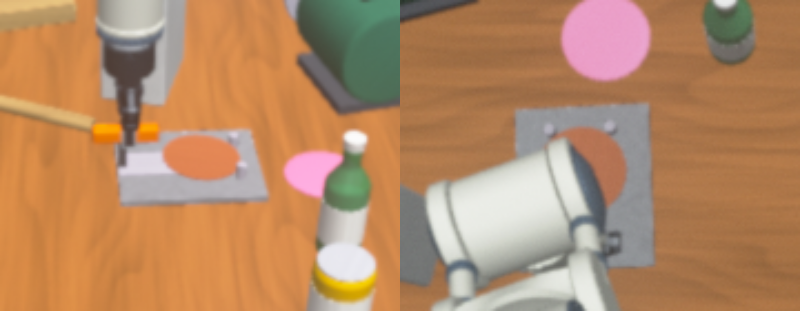

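The dish (side crop 200,157) sits against both posts (235,137 / 243,170), and the blade is entering beneath it. I keep sliding.

drive_tool(plan=[[0.009,0,-0.0005,0,0.002,0,0],[0.01,0,0,0,0,0,0],[0.01,0,0,0,0,0,0],[0.01,0,0,0,0,0,0],[0,0,0,0,0,0,0]])

```text
t: 8.43
tcp_pos: [0.5362, 0.2547, 0.0552]
tcp_rot: [0.999, 0.031, -0.005, 0.001]
force: [2.1, 0.2, 1.3]
grip_width: 0.0206
```

```bash
python3 go.py .5428 .2562 .0556 3.5 0; python3 dish.py .61 .26
```

```text
t 8.43 pos [0.5362 0.2547 0.0552] yaw 3.6 tilt x-axis z -0.0102 tool z [-0.01   -0.0027 -0.9999]
shift now [ 0.0067 -0.0011 -0.0005] rot [0.0021 0.0102 0.0018] shift after turn [ 0.0067 -0.0011 -0.0004] dist 0.0068 F [2.1 0.2 1.3] w 0.0206 j [0.34 0.67 1.58 0.   0.9  1.85]
side dish circle [610.4 250.6] 69.6 mean [0.6177 0.2539 0.0258] slope [-0.061 -0.015] 390
top dish circle [621.5 232.3] 45.8 mean [0.622  0.221  0.0248] slope [ 0.003 -0.056] 175
```

drive_tool(plan=[[0.006,-0.001,-0.001,0.002,0.008,0,0],[0.002,0,-0.003,0,0.006,0,0],[0,0,-0.004,0,0.002,0,0],[0,0,-0.005,0,0,0,0],[0,0,0,0,0,0,0]])

```text
t: 8.95
tcp_pos: [0.5415, 0.2557, 0.0677]
tcp_rot: [1.0, 0.032, 0.001, 0.001]
force: [0.5, -0.9, -4.4]
grip_width: 0.0213
```

```bash
python3 go.py .5428 .2562 .09 3.5 -.3; python3 dish.py .61 .26 d2.png
```

```text
t 8.95 pos [0.5415 0.2557 0.0677] yaw 3.62 tilt x-axis z 0.0025 tool z [ 0.0025 -0.001  -1.    ]
shift now [ 0.0014 -0.0004 -0.0223] rot [0.0011 0.0028 0.0021] shift after turn [ 0.0015 -0.0004 -0.0223] dist 0.0223 F [ 0.5 -0.9 -4.4] w 0.0213 j [ 0.34  0.65  1.57 -0.    0.91  1.85]
side dish circle [600.  257.5] 74.2 mean [0.618  0.251  0.0378] slope [-0.029  0.   ] 387
top dish circle [622.8 232.6] 44.7 mean [0.622  0.221  0.0372] slope [-0.01  0.02] 181
```

View pics/d2.png

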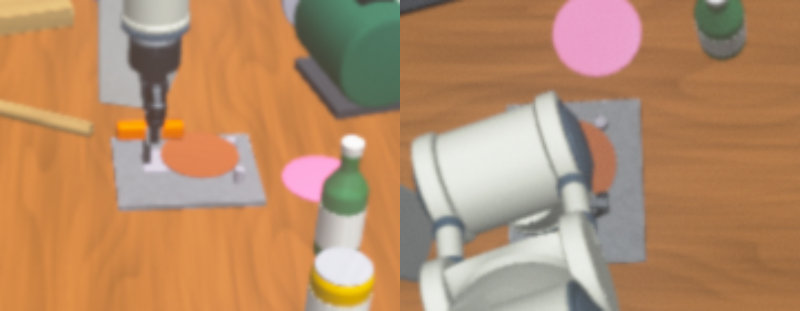

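drive_tool(plan=[[0,0,-0.005,0,0.003,0,0],[-0.002,0,-0.01,0,0,0,0],[-0.004,0,-0.014,0,0,0,0],[-0.005,0,-0.014,0,0,0,0],[-0.004,0,-0.01,0,0,0,0],[-0.002,0,-0.005,0,0,0,0],[0,0,0,0,0,0,0]])

```text
t: 9.63
tcp_pos: [0.5222, 0.2545, 0.1319]
tcp_rot: [0.999, 0.032, 0.003, 0.0]
force: [0.4, -0.3, -4.4]
grip_width: 0.0211
```

```bash
python3 go.py .535 0 .126 3.5 -.3; python3 dish.py .61 .26
```

```text
t 9.63 pos [0.5222 0.2545 0.1319] yaw 3.62 tilt x-axis z 0.0062 tool z [ 6.2e-03 -6.0e-04 -1.0e+00]
shift now [-0.0033  0.2548  0.0062] rot [ 0.001  -0.0009  0.002 ] shift after turn [-0.0027  0.2548  0.0059] dist 0.2549 F [ 0.4 -0.3 -4.4] w 0.0211 j [ 0.35  0.54  1.57 -0.    1.02  1.86]
side dish circle [593.6 256.6] 60.1 mean [0.5957 0.2495 0.1026] slope [-0.026  0.003] 423
top dish circle [604.6 232.8] 46.9 mean [0.6038 0.2223 0.1011] slope [-0.003  0.021] 264
```

drive_tool(plan=[[0,0.005,0,0,0,0,0],[0,0.01,0,0,0,0.004,0],[0.001,0.015,0,0,0,0.006,0],[0.001,0.02,0,0,0,0.007,0],[0.001,0.025,0,0,0,0.008,0],[0.001,0.028,0,0,0,0.008,0],[0.001,0.028,0,0,0,0.008,0],[0.001,0.028,0,0,0,0.008,0],[0.001,0.028,0,0,0,0.008,0],[0.001,0.028,0,0,0,0.008,0]])

```text
t: 10.57
tcp_pos: [0.5352, 0.0287, 0.1252]
tcp_rot: [1.0, -0.0, -0.001, 0.001]
force: [0.9, 0.7, -4.9]
grip_width: 0.0211
```

```bash
python3 go.py .545 -.251 .13 -3.75 -.3
```

```text
t 10.57 pos [0.5352 0.0287 0.1252] yaw -0.05 tilt x-axis z -0.0025 tool z [-0.0025 -0.0022 -1.    ]
shift now [ 0.01    0.2797 -0.0043] rot [0.0021 0.0077 0.0647] shift after turn [ 0.0281  0.2784 -0.0047] dist 0.2799 F [ 0.9  0.7 -4.9] w 0.0211 j [-0.06  0.5   1.68 -0.    0.96  1.52]
```

drive_tool(plan=[[0.001,0.028,-0.001,0,0.003,0.008,0],[0.001,0.028,-0.001,0,0.003,0.008,0],[0.001,0.028,-0.001,0,0.002,0.008,0],[0.001,0.028,-0.001,0,0,0.008,0],[0.001,0.028,0,0,0,0.008,0],[0.001,0.028,0,0,0,0.008,0],[0.001,0.025,0,0,0,0.008,0],[0.001,0.02,0,0,0,0.005,0],[0.001,0.015,0,0,0,0,0],[0,0.01,0,0,0,0,0]])

```text
t: 11.4
tcp_pos: [0.5278, -0.2337, 0.1237]
tcp_rot: [0.999, -0.037, -0.002, 0.001]
force: [0.1, 0.4, -4.4]
grip_width: 0.021
```

```bash
python3 go.py .545 -.251 .13 -3.75 -.3
```

```text
t 11.4 pos [ 0.5278 -0.2337  0.1237] yaw -4.29 tilt x-axis z -0.0034 tool z [-0.0036 -0.0021 -1.    ]
shift now [ 0.0184  0.016  -0.0063] rot [ 0.0023  0.0087 -0.0093] shift after turn [ 0.0183  0.0162 -0.0062] dist 0.0252 F [ 0.1  0.4 -4.4] w 0.021 j [-0.52  0.55  1.58 -0.    1.01  1.13]
```

drive_tool(plan=[[0.003,0.005,0,0.002,0.004,-0.005,0],[0.006,0.004,-0.001,0,0.004,0,0],[0.006,0.002,0,0,0,0,0],[0.003,0,0,0,0,0,0],[0,0,0,0,0,0,0]])

```text
t: 11.82
tcp_pos: [0.5452, -0.2482, 0.1234]
tcp_rot: [0.999, -0.036, 0.002, -0.0]
force: [-0.1, -0.1, -3.5]
grip_width: 0.0211
```

```bash
python3 go.py .566 -.251 .105 -3.75 -.3;  python3 dish.py .62 -.256 d3.png; python3 - <<'E'
from fit import *
im,d=shot('side'); W=world('side',d);H=hsv(im);h,s,v=H[...,0],H[...,1],H[...,2];Z=W[...,2]
m=near(W,(.55,-.25),.09)&(s<60)&(v>120)&(Z>.07)&(Z<.1); P=W[m]; print('blade',box(P),len(P),np.median(P[:,2]))
E
```

```text
t 11.82 pos [ 0.5452 -0.2482  0.1234] yaw -4.1 tilt x-axis z 0.0033 tool z [ 3.4e-03  7.0e-04 -1.0e+00]
shift now [0.0209 0.0013 0.0185] rot [-0.001   0.0019 -0.0062] shift after turn [0.0208 0.0014 0.0185] dist 0.0279 F [-0.1 -0.1 -3.5] w 0.0211 j [-0.53  0.58  1.53  0.    1.03  1.11]
side dish circle [ 621.4 -255. ] 59.3 mean [ 0.6215 -0.2579  0.0929] slope [-0.01   0.008] 1098
top dish circle [ 630.7 -220.5] 41.4 mean [ 0.6299 -0.212   0.093 ] slope [-0.028 -0.011] 165
blade (array([ 558.1, -273.5]), array([50.3, 97. ]), 24.87) 157 0.08283394845351989
```

View pics/d3.png

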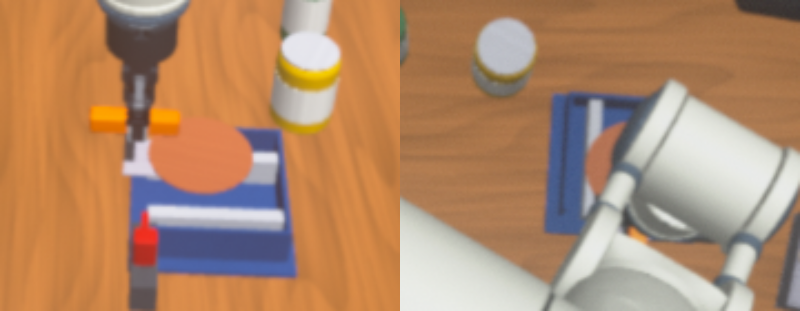

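drive_tool(plan=[[0.005,0.001,0.003,0,0.001,-0.004,0],[0.008,0.001,0.008,0,0,-0.002,0],[0.004,0,0.008,0,0,0,0],[0,0,0.004,0,0,0,0],[0,0,0,0,0,0,0]])

```text
t: 12.38
tcp_pos: [0.5632, -0.2499, 0.0979]
tcp_rot: [1.0, -0.031, 0.002, -0.001]
force: [-1.0, -0.4, -5.0]
grip_width: 0.0207
```

```bash
python3 go.py .566 -.251 .078 -3.75 -.3;  python3 dish.py .64 -.256; python3 - <<'E'
from fit import *
im,d=shot('side'); W=world('side',d);H=hsv(im);h,s,v=H[...,0],H[...,1],H[...,2];Z=W[...,2]
a=np.radians(-3.75); o=np.array([.64,-.256])
X=(W[...,0]-o[0])*np.cos(a)+(W[...,1]-o[1])*np.sin(a); Y=-(W[...,0]-o[0])*np.sin(a)+(W[...,1]-o[1])*np.cos(a)
m=(abs(X)<.1)&(Y<-.03)&(Y>-.07)&(s<70)&(v>150)&(Z>.042)&(Z<.05)
print('near rail top Y',np.percentile(Y[m],[2,50,98]).round(4),'X',np.percentile(X[m],[1,99]).round(4),m.sum())
m=near(W,(.64,-.256),.1)&(s>130)&(h<11)&(Z>.03); print('dish in rack X',np.percentile(X[m],[1,99]).round(4),'Y',np.percentile(Y[m],[1,99]).round(4))
m=(abs(Y)<.05)&(X<-.06)&(X>-.12)&(s<60)&(v>120)&(Z>.04)&(Z<.08); print('blade Y',np.percentile(Y[m],[2,98]).round(4),'minX',np.percentile(X[m],1).round(4),m.sum())
E
```

```text
t 12.38 pos [ 0.5632 -0.2499  0.0979] yaw -3.61 tilt x-axis z 0.0036 tool z [ 0.0036  0.001  -1.    ]
shift now [0.0028 0.0009 0.0199] rot [-0.0013  0.0017  0.0025] shift after turn [0.0028 0.0009 0.0199] dist 0.0201 F [-1.  -0.4 -5. ] w 0.0207 j [-0.52  0.63  1.51  0.    1.    1.12]
side dish circle [ 629.1 -255.6] 68.5 mean [ 0.6395 -0.2579  0.0676] slope [-0.02   0.007] 1091
top dish circle [ 647.4 -217.6] 38.0 mean [ 0.649  -0.2125  0.0681] slope [-0.019 -0.024] 135
near rail top Y [-0.0554 -0.0467 -0.037 ] X [-0.0753  0.0754] 282
dish in rack X [-0.0589  0.0518] Y [-0.0512  0.0591]
blade Y [-0.0491  0.0251] minX -0.089 166
```

drive_tool(plan=[[0.001,0,0.005,0,0.001,0,0],[0.001,0,0.004,0,0,0,0],[0,0,0.003,0,0,0,0],[0,0,0.003,0,0,0,0],[0,0,0.003,0,0,0,0],[0,0,0.003,0,0,0,0],[0,0,0,0,0,0,0]])

```text
t: 13.12
tcp_pos: [0.5659, -0.2509, 0.0774]
tcp_rot: [0.999, -0.032, 0.004, 0.0]
force: [-0.1, -0.0, -1.3]
grip_width: 0.0215
```

```bash
python3 go.py .566 -.251 .073 -3.75 -.3;  python3 dish.py .64 -.256 
```

```text
t 13.12 pos [ 0.5659 -0.2509  0.0774] yaw -3.65 tilt x-axis z 0.0082 tool z [ 8.1e-03 -9.0e-04 -1.0e+00]
shift now [0.     0.0001 0.0044] rot [ 0.0004 -0.0029  0.0017] shift after turn [0.     0.0001 0.0044] dist 0.0044 F [-0.1 -0.  -1.3] w 0.0215 j [-0.52  0.66  1.52  0.    0.96  1.12]
side dish circle [ 630.  -259.8] 69.2 mean [ 0.643  -0.2596  0.0553] slope [-0.027 -0.004] 1053
top dish circle [ 653.2 -218.3] 36.7 mean [ 0.6561 -0.2134  0.0547] slope [-0.003  0.034] 94
```

drive_tool(plan=[[0,0,0.003,0,-0.003,0,0],[-0.008,0,0.001,0,0,0,0],[-0.015,0,0,0,0,0,0],[-0.02,0,0,0,0,0,0],[-0.02,0,0,0,0,0,0],[-0.02,0,0,0,0,0,0],[-0.02,0,0,0,0,0,0],[0,0,0,0,0,0,0]])

```text
t: 13.88
tcp_pos: [0.4573, -0.2433, 0.073]
tcp_rot: [1.0, -0.031, 0.003, 0.001]
force: [-0.2, 0.6, -1.5]
grip_width: 0.0212
```

```bash
python3 go.py .416 -.2412 .073 -3.75 -.3;  python3 dish.py .64 -.256 d4.png
```

```text
t 13.88 pos [ 0.4573 -0.2433  0.073 ] yaw -3.56 tilt x-axis z 0.0069 tool z [ 0.0068 -0.0019 -1.    ]
shift now [-0.0414  0.0004 -0.0003] rot [ 0.0015 -0.0017  0.0034] shift after turn [-0.0414  0.0006 -0.0002] dist 0.0414 F [-0.2  0.6 -1.5] w 0.0212 j [-0.61  0.56  1.78  0.    0.79  1.02]
side dish circle [ 642.1 -250.9] 61.4 mean [ 0.6406 -0.2566  0.0548] slope [-0.004  0.   ] 1139
top dish circle [ 639.7 -253.8] 56.2 mean [ 0.6405 -0.2527  0.0553] slope [-0.005  0.001] 1086
```

View pics/d4.png

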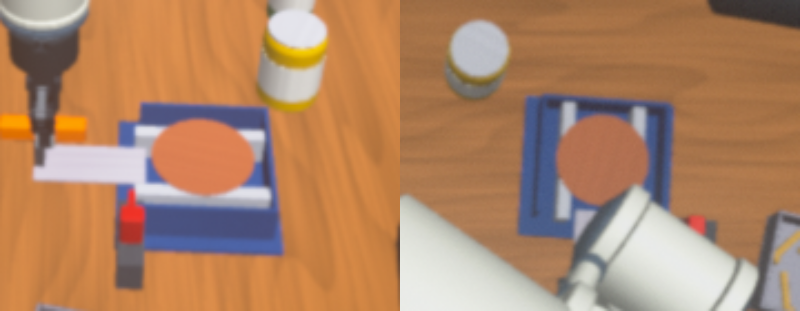

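drive_tool(plan=[[-0.02,0,0,0,0,0,0],[-0.025,0,0,0,0,0,0],[-0.008,-0.01,0,0,0,0,0],[0,-0.03,0,0,0,0,0],[0,-0.035,0,0,0,0,0],[0.004,-0.035,0,0,0,0,0],[0.004,-0.035,0,0,0,0,0],[0.004,-0.03,0,0,0,0,0],[0.004,-0.02,0,0,0,0,0],[0,0,0,0,0,0,0]])

```text
t: 14.82
tcp_pos: [0.4454, -0.0447, 0.0732]
tcp_rot: [0.999, -0.033, 0.013, 0.005]
force: [-0.7, -0.5, -1.2]
grip_width: 0.0212
```

```bash
python3 go.py .43 -.04 .048 -3.65 -.3
```

```text
t 14.82 pos [ 0.4454 -0.0447  0.0732] yaw -3.76 tilt x-axis z 0.0259 tool z [ 0.0251 -0.0118 -0.9996]
shift now [-0.0163 -0.0039  0.0247] rot [ 0.0101 -0.0206 -0.002 ] shift after turn [-0.0158 -0.0037  0.0251] dist 0.0298 F [-0.7 -0.5 -1.2] w 0.0212 j [-0.23  0.5   1.96 -0.01  0.65  1.41]
```

drive_tool(plan=[[0,0,0.005,0.01,-0.02,0,0],[0,0,0.01,0,0,0,0],[0,0,0.008,0,0,0,0],[0,0,0,0,0,0,0]])

```text
t: 15.15
tcp_pos: [0.4493, -0.0448, 0.0491]
tcp_rot: [1.0, -0.031, 0.004, -0.0]
force: [-1.3, 0.6, -2.0]
grip_width: 0.0209
```

```bash
python3 go.py .44 -.04 .0426 -3.65 -.3
```

```text
t 15.15 pos [ 0.4493 -0.0448  0.0491] yaw -3.55 tilt x-axis z 0.0072 tool z [ 7.2e-03  5.0e-04 -1.0e+00]
shift now [-0.0096 -0.0042  0.0064] rot [-0.0009 -0.0019  0.0018] shift after turn [-0.0096 -0.0042  0.0064] dist 0.0123 F [-1.3  0.6 -2. ] w 0.0209 j [-0.23  0.55  1.96  0.    0.62  1.4 ]
```

drive_tool(plan=[[0,0,0.003,0,-0.002,0,0],[0,0,0.003,0,0,0,0],[0,0,0.001,0,0,0,0],[0,0,0,0,0,0,0]])

```text
t: 15.48
tcp_pos: [0.45, -0.046, 0.0426]
tcp_rot: [0.999, -0.033, 0.003, -0.001]
force: [0.0, 0.6, -1.3]
grip_width: 0.0208
```

```bash
python3 go.py .44 -.04 .0426 -3.65 -.3
```

```text
t 15.48 pos [ 0.45   -0.046   0.0426] yaw -3.74 tilt x-axis z 0.0053 tool z [ 0.0054  0.0019 -1.    ]
shift now [-0.0104 -0.0054 -0.0001] rot [-0.0023 -0.0001 -0.0016] shift after turn [-0.0103 -0.0054 -0.0001] dist 0.0117 F [ 0.   0.6 -1.3] w 0.0208 j [-0.24  0.57  1.96  0.01  0.61  1.4 ]
```

drive_tool(plan=[[0,0,0.0005,0,0,0,0],[0,0,0,0,0,0,1],[0,0,0,0,0,0,1],[0,0,0,0,0,0,1],[0,0,0,0,0,0,1],[0,0,0,0,0,0,1],[0,0,-0.02,0,0,0,1],[0,0,-0.03,0,0,0,1],[0,0,-0.03,0,0,0,1],[0,0,-0.03,0,0,0,1]])

```text
t: 16.32
tcp_pos: [0.4464, -0.0469, 0.1509]
tcp_rot: [0.999, -0.034, -0.003, -0.002]
force: [0.5, -0.8, 0.3]
grip_width: 0.085
```

```bash
python3 go.py .551 -.42 .16 0; python3 dish.py .64 -.256; python3 - <<'E'
from fit import *
for c in('side','top'):
    im,d=shot(c); W=world(c,d);H=hsv(im);h,s,v=H[...,0],H[...,1],H[...,2];Z=W[...,2]
    m=near(W,(.51,-.05),.12)&(s<60)&(v>100)&(Z<.02)&(Z>-.01)
    if m.sum()>20: P=W[m];print(c,'blade',box(P),np.median(P[:,2]),m.sum())
    m=near(W,(.55,-.37),.07)&((h<6)|(h>174))&(s>150)&(Z>.04); q=W[m]
    if m.sum()>10: q1=q[q[:,2]>.075]; print(c,'lock',box(q1),q1.mean(0).round(4),np.percentile(q[:,2],99),len(q1))
E
```

```text
t 16.32 pos [ 0.4464 -0.0469  0.1509] yaw -3.86 tilt x-axis z -0.0055 tool z [-0.0052  0.0045 -1.    ]
shift now [ 0.1294  0.3652 -0.0113] rot [-0.0043  0.0053 -0.0674] shift after turn [ 0.1046  0.3731 -0.0091] dist 0.3876 F [ 0.5 -0.8  0.3] w 0.085 j [-0.24  0.37  1.86  0.    0.92  1.4 ]
side dish circle [ 640.5 -253.8] 59.7 mean [ 0.6405 -0.2564  0.0548] slope [-0.006 -0.001] 1143
top dish circle [ 637.6 -254.1] 56.8 mean [ 0.6379 -0.2545  0.0551] slope [ 0.004 -0.004] 1161
side blade (array([527.9, -72. ]), array([115.9, 180.9]), 50.85) 0.002095067695144766 569
side lock (array([ 551.8, -369. ]), array([22.6, 23.8]), 86.85) [ 0.5518 -0.3705  0.0833] 0.08930979178616211 98
top lock (array([ 549. , -364.3]), array([21.2, 25.1]), 87.15) [ 0.5485 -0.3642  0.0854] 0.0907269249960637 75
```

drive_tool(plan=[[0.012,0.034,0,0,0,0,0],[0.012,0.034,0,0,0,0,0],[0.012,0.034,0,0,0,0,0],[0.012,0.034,0,0,0,0,0],[0.012,0.034,0,0,0,0,0],[0.012,0.034,0,0,0,0,0],[0.012,0.034,0,0,0,0,0],[0.012,0.034,0,0,0,0,0],[0.012,0.034,0,0,0,0,0],[0.012,0.034,0,0,0,0,0]])

```text
t: 17.35
tcp_pos: [0.5394, -0.4001, 0.1303]
tcp_rot: [0.999, -0.03, -0.012, -0.009]
force: [1.5, -0.6, 0.0]
grip_width: -0.0001
```

```bash
python3 go.py .5467 -.412 .15 -3.75
```

```text
t 17.35 pos [ 0.5394 -0.4001  0.1303] yaw -3.41 tilt x-axis z -0.0244 tool z [-0.0233  0.0182 -0.9996]
shift now [ 0.0075  0.0112 -0.0201] rot [-0.0167  0.0244  0.0057] shift after turn [ 0.0081  0.0114 -0.0197] dist 0.0242 F [ 1.5 -0.6  0. ] w -0.0001 j [-0.73  0.67  1.3  -0.    1.2   0.91]
```

drive_tool(plan=[[0.007,0.012,0,-0.017,0.024,0.005,0],[0,0.002,0,0,0,0,0],[0,0,0,0,0,0,0]])

```text
t: 17.6
tcp_pos: [0.5445, -0.4211, 0.1229]
tcp_rot: [0.999, -0.035, -0.002, -0.001]
force: [-0.2, -0.2, -0.7]
grip_width: -0.0001
```

```bash
python3 go.py .5467 -.412 .06 -3.75; python3 - <<'E'
from h import *
im,_=manip.get_image('side'); cv2.imwrite('pics/s5.png',cv2.resize(im[200:420,180:420],None,fx=2.5,fy=2.5)[:,:,::-1])
E
```

```text
t 17.6 pos [ 0.5445 -0.4211  0.1229] yaw -3.99 tilt x-axis z -0.0045 tool z [-0.0044  0.0022 -1.    ]
shift now [ 0.0018 -0.0091  0.0629] rot [-0.0019  0.0045 -0.0042] shift after turn [ 0.0016 -0.0093  0.0629] dist 0.0636 F [-0.2 -0.2 -0.7] w -0.0001 j [-0.74  0.69  1.28 -0.    1.17  0.9 ]
```

View pics/s5.png

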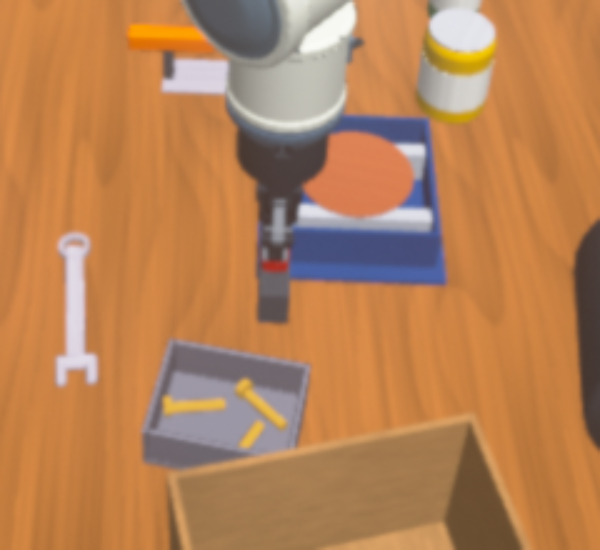

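drive_tool(plan=[[0.003,0,0.015,-0.002,0.005,0,0],[0.001,-0.002,0.02,0,0,0.004,0],[0,0,0.018,0,0,0,0],[0,0,0.005,0,0,0,0],[0,0,0,0,0,0,0]])

```text
t: 18.07
tcp_pos: [0.5468, -0.4108, 0.0619]
tcp_rot: [0.999, -0.034, -0.003, -0.003]
force: [-0.6, -0.1, 0.5]
grip_width: -0.0
```

```bash
python3 go.py .5467 -.412 .06 -3.75
```

```text
t 18.07 pos [ 0.5468 -0.4108  0.0619] yaw -3.95 tilt x-axis z -0.0056 tool z [-0.0052  0.0058 -1.    ]
shift now [-0.      0.0012  0.0019] rot [-0.0054  0.0056 -0.0035] shift after turn [-0.      0.0012  0.0019] dist 0.0023 F [-0.6 -0.1  0.5] w -0.0 j [-0.73  0.76  1.34  0.    1.06  0.91]
```

Now I push along the rack's +y (tool −y), watching the force.

drive_tool(plan=[[0,-0.012,0,-0.003,0.005,0,0],[0,-0.012,0,0,0,0,0],[0,-0.012,0,0,0,0,0],[0,-0.012,0,0,0,0,0],[0,0,0,0,0,0,0]])

```text
t: 18.48
tcp_pos: [0.5502, -0.3578, 0.0647]
tcp_rot: [0.999, -0.034, -0.0, -0.001]
force: [1.1, 0.1, 0.5]
grip_width: -0.0002
```

```bash
cat > lk.py <<'E'
from fit import *
for c in('side','top'):
    im,d=shot(c); W=world(c,d);H=hsv(im);h,s,v=H[...,0],H[...,1],H[...,2];Z=W[...,2]
    a=np.radians(-3.75); o=np.array([.64,-.256])
    X=(W[...,0]-o[0])*np.cos(a)+(W[...,1]-o[1])*np.sin(a); Y=-(W[...,0]-o[0])*np.sin(a)+(W[...,1]-o[1])*np.cos(a)
    m=(abs(X+.083)<.025)&(abs(Y+.07)<.1)&((h<6)|(h>174))&(s>150)&(Z>.04)
    if m.sum()>10: print(c,'lock red Y',np.percentile(Y[m],[1,99]).round(4),'top mean',Y[m&(Z>.078)].mean().round(4),'X',X[m].mean().round(4),m.sum())
E
python3 go.py .5467 -.412 .06 -3.75;python3 lk.py
```

```text
t 18.48 pos [ 0.5502 -0.3578  0.0647] yaw -3.85 tilt x-axis z -0.001 tool z [-9.0e-04  2.2e-03 -1.0e+00]
shift now [0.0002 0.0544 0.0046] rot [-0.0022  0.001  -0.0017] shift after turn [0.0001 0.0543 0.0047] dist 0.0546 F [1.1 0.1 0.5] w -0.0002 j [-0.67  0.72  1.42  0.    1.01  0.97]
```

drive_tool(plan=[[0,-0.008,0.002,0,0,0,0],[0,-0.008,0,0,0,0,0],[0,-0.007,0,0,0,0,0],[0,-0.003,0,0,0,0,0]])

```text
t: 18.92
tcp_pos: [0.5528, -0.334, 0.0634]
tcp_rot: [0.999, -0.035, 0.001, 0.0]
force: [-0.1, -2.3, 1.1]
grip_width: -0.0002
```

```bash
python3 go.py .5467 -.412 .06 -3.75;python3 lk.py
```

```text
t 18.92 pos [ 0.5528 -0.334   0.0634] yaw -3.96 tilt x-axis z 0.0018 tool z [ 1.7e-03 -8.0e-04 -1.0e+00]
shift now [-0.0007  0.0782  0.0034] rot [ 0.0007 -0.0018 -0.0037] shift after turn [-0.001   0.0782  0.0034] dist 0.0783 F [-0.1 -2.3  1.1] w -0.0002 j [-0.64  0.71  1.45  0.    0.98  1.  ]
```

drive_tool(plan=[[0,-0.004,0,0,0,0,0],[0,-0.004,0,0,0,0,0],[0,-0.004,0,0,0,0,0]])

```text
t: 19.27
tcp_pos: [0.5537, -0.3232, 0.0636]
tcp_rot: [0.999, -0.035, 0.001, 0.001]
force: [-8.4, -31.9, 0.4]
grip_width: 0.0001
```

drive_tool(plan=[[0,-0.003,0,0,0,0,0],[0,-0.003,0,0,0,0,0]])

```text
t: 19.43
tcp_pos: [0.5537, -0.3234, 0.0638]
tcp_rot: [0.999, -0.034, 0.002, 0.007]
force: [-8.2, -30.0, -10.3]
grip_width: -0.0001
```

The push met the end stop: force rose to 32 N and motion stopped. I back off and rise.

drive_tool(plan=[[0,0.01,0,0,0,0,0],[0,0.02,0,0,0,0,0],[0,0.015,0,0,0,0,0],[0,0,-0.03,0,0,0,0],[0,0,-0.035,0,0,0,0],[-0.015,0,-0.035,0,0,0,0],[-0.035,0,-0.01,0,0,0,0],[-0.035,0,0,0,0,0,0],[-0.03,0,0,0,0,0,0],[0,0,0,0,0,0,0]])

```text
t: 20.27
tcp_pos: [0.4317, -0.3611, 0.1775]
tcp_rot: [0.999, -0.034, 0.001, 0.006]
force: [0.9, -1.0, 1.2]
grip_width: 0.0001
```

```bash
python3 go.py .45 -.37 .18 -3.75;python3 lk.py; python3 dish.py .64 -.256; python3 - <<'E'
from fit import *
im,d=shot('side','end.png'); W=world('side',d);H=hsv(im);h,s,v=H[...,0],H[...,1],H[...,2];Z=W[...,2]
m=near(W,(.5,-.05),.09)&(s<60)&(v>100)&(Z<.02)&(Z>-.01); P=W[m];print('blade',box(P),np.median(P[:,2]))
for q in('bottle','can','hammer','wrench','tin','screws'):
    print(q,[(np.round(r['point'],3).tolist(),round(r['conf'],2)) for r in manip.spot_in('side',q)][:1])
E
```

```text
t 20.27 pos [ 0.4317 -0.3611  0.1775] yaw -3.92 tilt x-axis z 0.0022 tool z [ 0.0014 -0.0122 -0.9999]
shift now [ 0.0188  0.0077 -0.0024] rot [ 0.0121 -0.0022 -0.003 ] shift after turn [ 0.0188  0.0077 -0.0025] dist 0.0205 F [ 0.9 -1.   1.2] w 0.0001 j [-0.8   0.46  1.57 -0.01  1.1   0.84]
side lock red Y [-0.0634  0.0038] top mean -0.0525 X -0.081 159
top lock red Y [-0.0576  0.0049] top mean -0.0476 X -0.0846 106
side dish circle [ 627.6 -259.3] 71.7 mean [ 0.6397 -0.2566  0.055 ] slope [-0.007 -0.   ] 1148
top dish circle [ 624.6 -255.5] 69.6 mean [ 0.6374 -0.2542  0.0553] slope [-0.002  0.006] 1174
blade (array([509.6, -49.7]), array([ 65.6, 116.7]), 87.29) 0.002087523095526114
bottle [([0.788, 0.043, 0.104], 0.7)]
can [([0.761, -0.116, 0.08], 0.66)]
hammer [([0.21, 0.43, 0.025], 0.62)]
wrench [([0.21, 0.43, 0.025], 0.71)]
tin [([0.538, 0.489, 0.204], 0.83)]
screws [([0.497, -0.506, 0.016], 0.83)]
```

View pics/end.png

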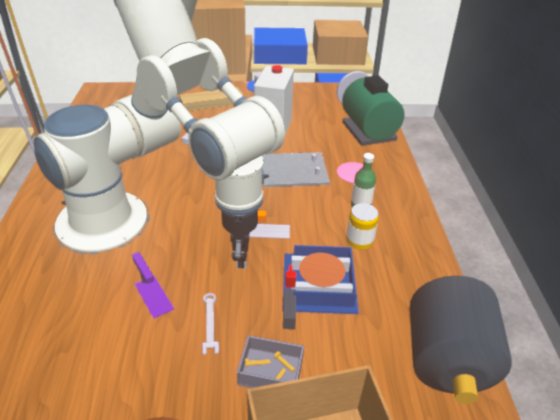

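The lock grip reads rack y ≈ −0.050 (side −0.0525, top −0.0476), which is its end stop. The dish (322,268) is level on both rails, the lifter lies flat (270,230), and bottle, can, tin and screws are in place. The wrench (210,320) is where it was in the first picture, the hammer is hidden behind the arm and was never approached, and the gripper is clear.

```bash
python3 -c "
from station import manip
print(manip.finish_job())"
```

```text
the job is handed in; nothing more can be done
None
```

The job is done and handed in at about 20 s on the robot's clock, well inside the 72 s limit. I gripped the orange lifter, slid its blade under the copper dish against the stop posts, and carried the dish level to the rack. I set it down on both rails and drew the blade out of the front. I then laid the lifter on the bare bench and pushed the red lock to its end stop.

**What the last checks showed:**
- **Dish:** it sits about 2 mm from my estimate of the rack centre, level to within 0.01 rad, with its top face at z ≈ 0.055 m, as it should be resting on the rails.
- **Lock:** its grip reads rack y −0.0525 (side camera) and −0.0476 (top camera), against a nominal −0.050. The push was stopped at about 32 N.
- **Lifter:** the blade's top face is at z ≈ 2.1 mm, so it lies flat on the bench.
- **Bystanders:** the bottle, can and screws match their starting positions in the side view. The wrench looks unmoved in the pictures.

**Checks that failed or disagreed:**
- **Hammer and wrench:** the network returned the same false point, (0.21, 0.43, 0.025), for both. The hammer was hidden behind the arm in the last picture, but the arm never went near it.
- **Tin:** the network's side-view point had moved about 6 cm in z and 3 cm in y. I put this down to the arm partly hiding it; in the picture it stands upright where it was.
- **Dish circle fits:** the last ones came out too large, at a radius of about 70 mm, probably because they picked up some red lock pixels. I used the average point position instead.

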